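# Lock the sample case with its hasp and pin

### The arm

A 7-joint arm with a two-finger parallel gripper is mounted at the origin on the work surface. World frame = base frame: x ahead of the robot, y to its left, z up, the work surface at z = 0. Lengths are in m, angles in rad, forces in N, time in s.
With the tool pointing down it reaches from about 0.4 to 0.875 m from the base axis. Payload 19.3 kg.
Tool frame: the origin (TCP) lies at the very end of the fingers, on their centre line; the grasp point (between the pads) lies 19 mm behind it; z points along the fingers, y is the line along which they close (so a half turn about z gives the same grasp; the last joint's range is limited). The gripper opens to 85 mm and grips with 20 to 120 N. Pads are 22 mm wide; open, the fingers measure 114 mm over their backs; the gripper's body (76 mm by 85 mm) begins 54 mm behind the grasp point. The pads swing forward as they close: fully open they stand 13 mm farther back than shut.
Start: joints at [1.101, 0.521, -0.036, 1.599, 0.021, 1.021, -0.113], TCP at [0.243, -0.576, 0.231] pointing down, gripper open.
Joint ranges: [-2.91, 2.91], [-0.3, 2.13], [-1.5, 1.42], [0.17, 2.43], [-1.26, 4.41], [0.16, 1.93], [-2.52, 2.52]. Speed limits (rad/s): [1.89, 1.89, 2.39, 2.39, 3.01, 3.01, 3.01].

### API

Orientations are given as [roll, pitch, yaw] about the fixed x, y, z axes, in that order (R = Rz(yaw) Ry(pitch) Rx(roll)).
In Python, from workcell import monitor, optics, job_done gives the robot as it stands.
- The arm moves only by the shell command python3 -m handwheel 'ROWS' [FORCE]. ROWS is JSON, a list of rows, each an object of numbers: "dx", "dy", "dz": the shift along the tool's x, y, z in cm; "wx", "wy", "wz": the turn, a rotation vector about the tool's x, y, z in rad; "claw": the opening in per cent of the stroke, from 0 (shut) to 100 (fully open). A call has 1 to 8 rows; each row shifts and turns the commanded pose from where the row before left it, along the tool's axes as they then stand; what a row does not reach is not made up. A row lasts 1/8 s, in which the tool goes at most 62.5 mm and 10.7 degrees, less where a joint would pass 70% of its speed; a pose out of reach is approached as far as the arm can. A call with a gripper value outside its range is refused whole. The fingers move at their own pace and stop on an object; FORCE is the grip in N (left out, the last holds). Time passes only in rows, so rows that do not move let the fingers close. It gives the time, the measured TCP pose, the force, the opening and the grip force at its end, in the units of the state.
- monitor.observe(): the state, without advancing time (a new reading comes with each control period).
- optics.grab_frame(name): name is "scene" or "side" or "wrist"; returns a dict with "frame" (400x640x3 uint8, blue, green, red), "fovy" (degrees; the focal length in pixels is half the picture's height over the tangent of half this angle, whatever the lens; pixels are square), "cx", "cy" (the principal point, pixels), "R" (3x3) and "t" (3): a world point X has camera coordinates R X + t. Camera axes: x right, y down, z forward; pixel columns grow to the right and rows downward; lengths in m; the calibration is good to about 2 mm. A picture is of the moment at which its call begins. There is no depth.
- job_done(): hands the job in; it is judged then, once.
Trained networks look in the newest picture that a camera, given by its name, has taken for a name from the list of things; names that differ only in an ending like _2 or _b are one class to them, and where a whole thing is asked for, a point or a joint stands for the part that bears it (a point fixed in the world has none). Each returns a list of dicts, best first, with "p" (0 to 1); they miss things now and then, are a little off and sometimes report something else, mostly with a low value. They report only what shows in the picture. A call takes as long as a camera call. They do not tell look-alikes from the thing itself.
- optics.masks_of(name, camera): "region" (400x640 bool, what is visible of it) and "rect" ([left, top, width, height] in pixels, round what is visible of it).
The state is a dict: "clock": time; "qpos": joint angles; "qd": joint speeds; "joint_efforts": joint torques, N m; "position": TCP position; "tool_rot": TCP orientation; "force": force on the tool from outside, world axes, zero at the start; "moment": the same for the moment, N m; "grip_width": finger opening in m; "finger_force": force on a finger pad.
Only numpy, scipy, OpenCV 4.12 (cv2) and the standard library are available. Lean on these libraries where they do the work, as an engineer would, in place of code of your own. Each camera call takes 0.05 s, during which the arm holds its last target. There are 200 camera calls.

### The job

Lock the sample case for transport: swing the raised hasp on its top over so that it lies flat with the staple standing up through its slot, then push the long-shanked locking pin through the staple's loop, above the hasp, until its grip is within about a finger's width of the loop, and let go of it. The short-shanked pin belongs to another case: leave it where it lies.

Things in the scene. Friction and masses are not known exactly. Their poses are not given: they have to be found in the camera images.
- staple (a point): Dark steel loop, upright on the near end of a fixed aluminium case (280 x 240 mm, flat top 80 mm above bench). Point: centre of its opening, 21 mm above the case top. x: along the case to the hasp hinge, away from robot, turned up to 0.3 rad; y: through the loop (pin goes along y, either way); z up. Opening 34 wide (x) x 34 high over the shut hasp; outside 46 x 8 (y), top 44 above case top.
- hasp (a joint): Steel plate 60 wide, 4 thick, 106 mm long from its hinge, which is parallel to staple y, 60 mm from it along +x, 2 mm above the case top. rad: 0 = shut, flat, slot around staple; 1.57 = upright; starts at 1.35 to 1.85 (over 1.57 it leans away from staple), stop 2.1. Stiff: stays when standing, under 2 N swings it; tipped towards the staple below 0.8 it drops shut. Push it with shut fingers.
- pin: Long pin, 70 g, lying left or right of the case: steel shank, 10 mm diameter, 70 long, black block grip at one end. x: along the shank to its free tip; z up. Origin: on the shank axis, 14 mm from the grip's face, 56 from the tip, 5 above the underside. Grip 24 (x) x 20 (y) x 42 mm high, centre 26 mm behind origin (-x), underside level with the shank's; too tall for the loop. Grasp across y.
- short_pin: Look-alike to leave alone, lying on the other side of the case: same black grip and 10 mm diameter, but a shank of only 28 mm. Same axes; origin on the shank axis, 14 mm from the grip's face.
Not all that is in view belongs to the job. What is shaped like the pin but blue or white is not meant.

How it is judged:
On the way, in this order (a step that is already met when the one before it is completed fails the run):
1. the hasp lies closed over the staple (value of joint hasp below 0.12 rad), for 0.2 s.
2. the long pin is through the loop (x of pin in the frame of staple between -0.016 and 0.016 m and y of pin in the frame of staple between -0.016 and 0.016 m and z of pin in the frame of staple between -0.019 and 0.016 m and angle between the x axis of pin and the y axis of staple, either way round below 0.35 rad), for 0.2 s.
At the end, for the whole second after the job is handed in: Hasp closed (within 0.12 rad); the long pin lies through the loop, within 16 mm of its centre sideways and inside its height, within 0.35 rad of its y, its origin within 16 mm of the loop along y (grip's face at most 26 mm from the loop), let go and at rest; short pin moved under 40 mm (all of step 2 and value of joint hasp below 0.12 rad and linear speed of pin below 0.03 m/s); the robot touches nothing.
It fails at once if the short pin is moved by more than 40 mm (distance of short_pin from where it was at the start of the episode above 0.04 m).
It also fails if it takes over 56 s, if anything falls off the work surface, if the arm or the gripper's body presses on something with over 40 N, if the wrist force passes 120 N, or if a joint passes its speed limit or range.

## Working session

There is one attempt and no reset: what is moved stays moved. The work goes in short steps, Python scripts to look and compute and a shell command to move; the robot and the scene stay as the last step left them, time stands still between calls to the robot, and variables do not carry over. Pictures are saved under pics/ and viewed, at most 10 in all, crops included, and the job is handed in when it is done.

```bash
mkdir -p pics; ls
cat > h.py <<'E'
import numpy as np, cv2
from workcell import monitor, optics
def f(g): return 200/np.tan(np.radians(g["fovy"])/2)
def K(g): return np.array([[f(g),0,g["cx"]],[0,f(g),g["cy"]],[0,0,1.]])
def proj(g,X):
    c=np.asarray(g["R"])@np.asarray(X,float).T+np.asarray(g["t"])[:,None]
    p=K(g)@c; return (p[:2]/p[2]).T
def back(g,uv,z):
    R=np.asarray(g["R"]);C=-R.T@np.asarray(g["t"])
    d=R.T@np.linalg.solve(K(g),[uv[0],uv[1],1.]); return C+d*(z-C[2])/d[2]
E
python3 - <<'E'
from h import *
s=monitor.observe(); print({k:np.round(s[k],3).tolist() for k in ("clock","position","tool_rot","force","grip_width")})
fr=[]
for c in ("scene","side"):
    g=optics.grab_frame(c); cv2.imwrite(f"pics/{c}0.png",g["frame"])
    R=np.asarray(g["R"]); print(c,g["fovy"],g["cx"],g["cy"],(-R.T@g["t"]).round(3),R.round(2).tolist())
    for n in ("staple","hasp","pin","short_pin"):
        for m in optics.masks_of(n,c)[:4]:
            ys,xs=np.nonzero(m["region"]); print(n,round(m["p"],2),m["rect"],xs.mean().round(),ys.mean().round(),len(xs))
E
```

```text
pics
{'clock': 0.0, 'position': [0.243, -0.575, 0.231], 'tool_rot': [-3.14, 0.0, 0.4], 'force': [0.34, -0.34, 0.127], 'grip_width': 0.085}
scene 53.939378186704374 321.0625397598413 199.06189808499542 [ 0.861 -0.661  0.756] [[0.86, 0.51, 0.01], [0.35, -0.57, -0.74], [-0.37, 0.64, -0.67]]
staple 0.75 [291.8, 171.8, 144.6, 121.7] 363.0 231.0 10616
hasp 0.84 [349.1, 172.1, 10.3, 45.4] 352.0 195.0 403
pin 0.77 [218.9, 251.3, 40.1, 16.2] 230.0 258.0 278
pin 0.71 [213.7, 285.5, 34.3, 21.7] 237.0 295.0 312
pin 0.64 [285.6, 285.5, 41.8, 12.5] 308.0 292.0 235
pin 0.62 [183.3, 295.4, 24.1, 51.8] 198.0 317.0 342
short_pin 0.61 [360.5, 146.0, 15.9, 12.8] 368.0 151.0 139
side 42.03850744912627 322.45577809521956 193.48396423220447 [-0.082  0.671  1.091] [[-0.78, -0.62, 0.01], [-0.47, 0.57, -0.67], [0.41, -0.53, -0.74]]
staple 0.96 [212.8, 137.2, 133.3, 113.8] 278.0 191.0 9006
hasp 0.86 [280.5, 149.6, 16.8, 42.2] 288.0 169.0 433
pin 0.74 [380.2, 152.0, 25.9, 19.2] 387.0 160.0 151
pin 0.6 [406.6, 139.4, 11.3, 21.6] 412.0 152.0 131
pin 0.59 [371.4, 180.8, 36.4, 12.6] 396.0 188.0 218
pin 0.49 [321.1, 144.5, 34.5, 24.3] 331.0 154.0 140
short_pin 0.55 [223.9, 295.7, 11.8, 30.4] 230.0 308.0 226
```

Run:
```python
import cv2,numpy as np
a=cv2.imread("pics/scene0.png")[120:360,160:480];b=cv2.imread("pics/side0.png")[120:345,170:470]
cv2.imwrite("pics/a.png",cv2.resize(a,(800,600),interpolation=cv2.INTER_CUBIC))
cv2.imwrite("pics/b.png",cv2.resize(b,(800,600),interpolation=cv2.INTER_CUBIC))
```

```text
(no output)
```

View pics/a.png

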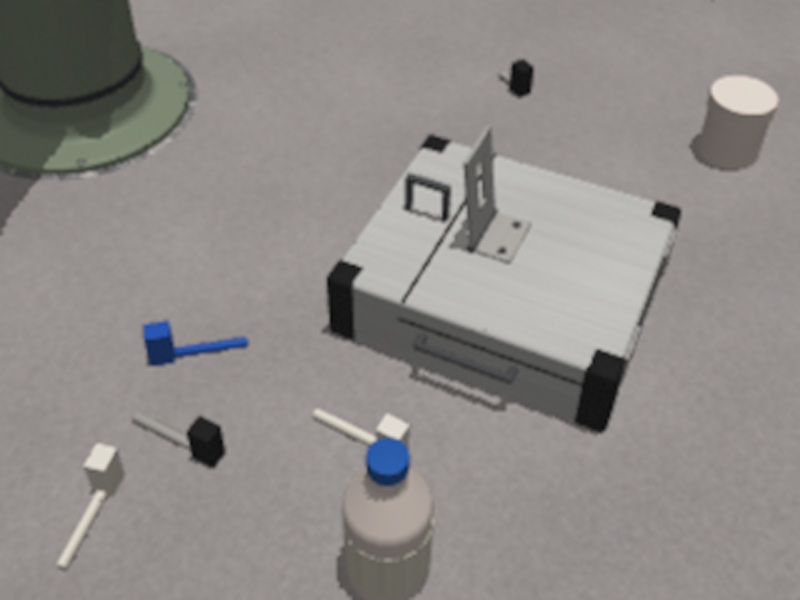

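View pics/b.png

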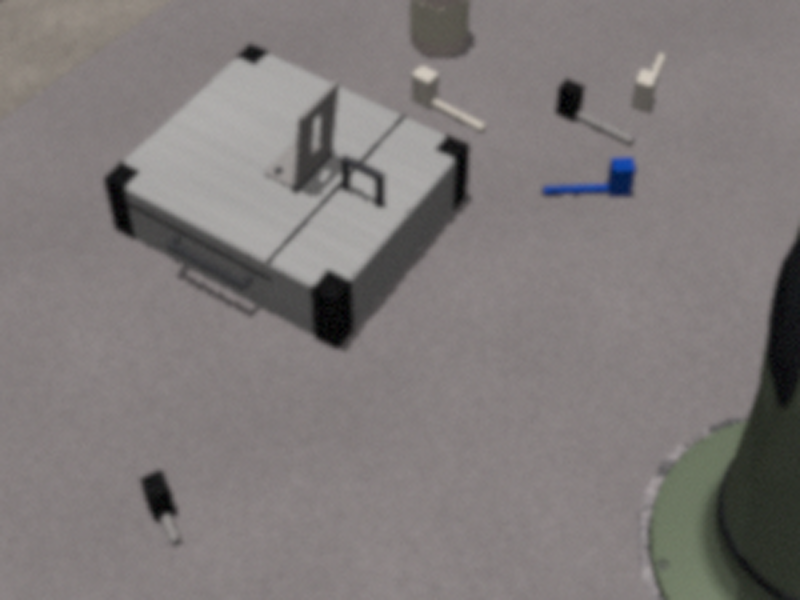

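The scene shows the case with the staple at crop (428,197) and the hasp standing about upright. The long pin lies on the right (−y) side, with its grip at crop (206,441) and tip at (137,417). The short pin is on the far left side, at (520,78). White and blue decoys and a bottle lie around the long pin.

```bash
cat >> h.py <<'E'
def tri(g1,u1,g2,u2):
    P=[K(g)@np.c_[np.asarray(g["R"]),np.asarray(g["t"])] for g in (g1,g2)]
    X=cv2.triangulatePoints(P[0],P[1],np.array(u1,float).reshape(-1,2).T,np.array(u2,float).reshape(-1,2).T); return (X[:3]/X[3]).T
E
python3 - <<'E'
from h import *
from scipy.optimize import least_squares
a=optics.grab_frame("scene"); b=optics.grab_frame("side")
S=lambda L:np.array(L)/2.5+[160,120]-0.3
D=lambda L:np.array(L)/2.6667+[170,120]-0.3
# staple: top near, top far(x), bottom far, bottom near ; scene left=near?
us=S([(406,177),(450,187),(448,219),(405,207)]); ud=D([(384,173),(344,157),(345,187),(382,205)])
print("staple tri",tri(a,us,b,ud).round(3).tolist())
def mod(p):
    x,y,t=p; c,s=np.cos(t),np.sin(t)
    return np.array([[x+c*e,y+s*e,z] for e,z in((-.023,.124),(.023,.124),(.023,.08),(-.023,.08))])
r=least_squares(lambda p:np.r_[(proj(a,mod(p))-us).ravel(),(proj(b,mod(p))-ud).ravel()],[.6,-.1,0])
print("staple",r.x.round(4),r.fun.round(1))
# hasp free edge and hinge
uh=S([(490,130),(467,165),(470,247),(495,212)]); uhd=D([(297,120),(337,87),(335,150),(297,188)])
print("hasp sc back",[back(a,u,z).round(3).tolist() for u,z in zip(uh,(.188,.188,.082,.082))])
print("hasp sd back",[back(b,u,z).round(3).tolist() for u,z in zip(uhd,(.188,.188,.082,.082))])
# case corners top
print("case",[back(a,u,.08).round(3).tolist() for u in S([(333,265),(425,142),(680,207),(612,358)])],[back(b,u,.08).round(3).tolist() for u in D([(468,143),(333,278),(108,175),(252,45)])])
# pin: tip z .005; grip top centre z .042
for n,g,t,q in (("scene",a,S([(136,417)])[0],S([(206,424)])[0]),("side",b,D([(632,140)])[0],D([(571,86)])[0])):
    T=back(g,t,.005);G=back(g,q,.042); d=T-G; print("pin",n,T.round(3),G.round(3),np.hypot(*d[:2]).round(3),np.arctan2(d[1],d[0]).round(3))
T=back(a,S([(500,76)])[0],.005);G=back(a,S([(521,64)])[0],.042);print("short",T.round(3),G.round(3),np.hypot(*(T-G)[:2]))
T=back(b,D([(177,542)])[0],.005);G=back(b,D([(154,476)])[0],.042);print("short",T.round(3),G.round(3))
E
```

```text
staple tri [[0.496, -0.031, 0.124], [0.539, -0.023, 0.124], [0.539, -0.023, 0.081], [0.495, -0.028, 0.081]]
staple [ 0.5175 -0.0259  0.1515] [-0.3 -0.6 -0.3  0.1 -0.2  0.5 -0.1  0.5 -0.3  0.4 -0.6 -0.2 -0.6  0.1
  0.5 -0.1]
hasp sc back [[0.567, 0.003, 0.188], [0.572, -0.052, 0.188], [0.578, -0.046, 0.082], [0.576, 0.011, 0.082]]
hasp sd back [[0.562, 0.014, 0.188], [0.562, -0.043, 0.188], [0.579, -0.055, 0.082], [0.574, 0.009, 0.082]]
case [[0.477, -0.133, 0.08], [0.459, 0.074, 0.08], [0.733, 0.117, 0.08], [0.747, -0.101, 0.08]] [[0.481, -0.149, 0.08], [0.473, 0.071, 0.08], [0.733, 0.113, 0.08], [0.754, -0.12, 0.08]]
pin scene [ 0.387 -0.327  0.005] [ 0.467 -0.318  0.042] 0.08 -3.029
pin side [ 0.386 -0.328  0.005] [ 0.467 -0.322  0.042] 0.082 -3.073
short [0.431 0.328 0.005] [0.463 0.316 0.042] 0.03416471688808059
short [0.428 0.333 0.005] [0.471 0.312 0.042]
```

```bash
cat >> h.py <<'E'
from scipy.spatial.transform import Rotation as Ro
def go(target,psi=None,s=None):
    "shift in the present tool axes, cm, and turn after; yaw target for downward tool"
    s=s or monitor.observe(); R=Ro.from_euler("xyz",s["tool_rot"]); d=R.inv().apply(np.array(target)-s["position"])*100
    w=None if psi is None else (R.inv()*Ro.from_euler("xyz",[np.pi,0,psi])).as_rotvec().round(3)
    print("clock",round(s["clock"],2),"pos",np.round(s["position"],3),"rot",np.round(s["tool_rot"],3),"d cm",d.round(2),"w",w,"q",np.round(s["qpos"],2))
E
python3 - <<'E'
from h import *
a=optics.grab_frame("scene"); B=back(a,(314,352),0); print("bottle",B.round(3),[(z,proj(a,[[B[0],B[1]+.03,z]]).round(0)) for z in (.1,.15,.2,.25)])
go([.650,-.006,.27],.15)
E
```

```text
bottle [ 0.662 -0.341  0.   ] [(0.1, array([[322., 313.]])), (0.15, array([[322., 298.]])), (0.2, array([[323., 281.]])), (0.25, array([[323., 263.]]))]
clock 0.65 pos [ 0.243 -0.576  0.231] rot [-3.142  0.     0.4  ] d cm [ 59.64 -36.65  -3.87] w [-0.    0.    0.25] q [ 1.1   0.52 -0.04  1.6   0.02  1.02 -0.11]
```

```bash
python3 -m handwheel '[{"dx":4.5,"dy":-2.8,"dz":-1,"claw":0},{"dx":4.5,"dy":-2.8,"dz":-1},{"dx":4.5,"dy":-2.8,"dz":-1},{"dx":4.5,"dy":-2.8,"dz":-1},{"dx":4.5,"dy":-2.8},{"dx":4.5,"dy":-2.8},{"dx":4.5,"dy":-2.8},{"dx":4.5,"dy":-2.8}]'; python3 -c "
from h import *
go([.650,-.006,.27],.15)"
```

```text
clock 0.65 pos [ 0.243 -0.576  0.231] rot [-3.142  0.     0.4  ] d cm [ 59.64 -36.65  -3.87] w [-0.    0.    0.25] q [ 1.1   0.52 -0.04  1.6   0.02  1.02 -0.11]schema error: expected keys dx, dy, dz, wx, wy, wz, claw
```

```bash
python3 -m handwheel '[{"dx":4.5,"dy":-2.8,"dz":-1,"wx":0,"wy":0,"wz":0,"claw":0},{"dx":4.5,"dy":-2.8,"dz":-1,"wx":0,"wy":0,"wz":0,"claw":0},{"dx":4.5,"dy":-2.8,"dz":-1,"wx":0,"wy":0,"wz":0,"claw":0},{"dx":4.5,"dy":-2.8,"dz":-1,"wx":0,"wy":0,"wz":0,"claw":0},{"dx":4.5,"dy":-2.8,"dz":0,"wx":0,"wy":0,"wz":0,"claw":0},{"dx":4.5,"dy":-2.8,"dz":0,"wx":0,"wy":0,"wz":0,"claw":0},{"dx":4.5,"dy":-2.8,"dz":0,"wx":0,"wy":0,"wz":0,"claw":0},{"dx":4.5,"dy":-2.8,"dz":0,"wx":0,"wy":0,"wz":0,"claw":0}]'; python3 -c "
from h import *
go([.650,-.006,.27],.15)"
```

```text
clock: 1.65
position: [0.4885, -0.2278, 0.2715]
tool_rot: [3.141, -0.0, 0.4]
force: [0.8, -1.0, 0.3]
grip_width: 0.0002
finger_force: 0.0
clock 1.65 pos [ 0.489 -0.228  0.272] rot [ 3.141 -0.     0.4  ] d cm [ 23.5  -14.15   0.16] w [ 0.   -0.    0.25] q [ 0.46  0.35 -0.17  1.77  0.07  1.03 -0.91]
```

```bash
python3 -m handwheel '[{"dx":3.9,"dy":-2.35,"dz":0,"wx":0,"wy":0,"wz":0,"claw":0},{"dx":3.9,"dy":-2.35,"dz":0,"wx":0,"wy":0,"wz":0,"claw":0},{"dx":3.9,"dy":-2.35,"dz":0,"wx":0,"wy":0,"wz":0,"claw":0},{"dx":3.9,"dy":-2.35,"dz":0,"wx":0,"wy":0,"wz":0,"claw":0},{"dx":3.9,"dy":-2.35,"dz":0,"wx":0,"wy":0,"wz":0,"claw":0},{"dx":3.9,"dy":-2.35,"dz":0,"wx":0,"wy":0,"wz":0,"claw":0},{"dx":0,"dy":0,"dz":0,"wx":0,"wy":0,"wz":0.125,"claw":0},{"dx":0,"dy":0,"dz":0,"wx":0,"wy":0,"wz":0.125,"claw":0}]'; python3 -c "
from h import *
go([.645,-.006,.15],.15)
g=optics.grab_frame('scene');cv2.imwrite('pics/c.png',cv2.resize(g['frame'][60:300,220:540],(640,480)))"
```

```text
clock: 2.65
position: [0.6485, -0.0078, 0.271]
tool_rot: [-3.141, 0.0, 0.146]
force: [-1.4, -0.1, -0.8]
grip_width: 0.0
finger_force: 0.0
clock 2.65 pos [ 0.648 -0.008  0.271] rot [-3.141  0.     0.146] d cm [-0.31 -0.23 12.1 ] w [-0.     0.    -0.004] q [ 0.03  0.53 -0.17  1.48  0.09  1.14 -1.58]
```

View pics/c.png

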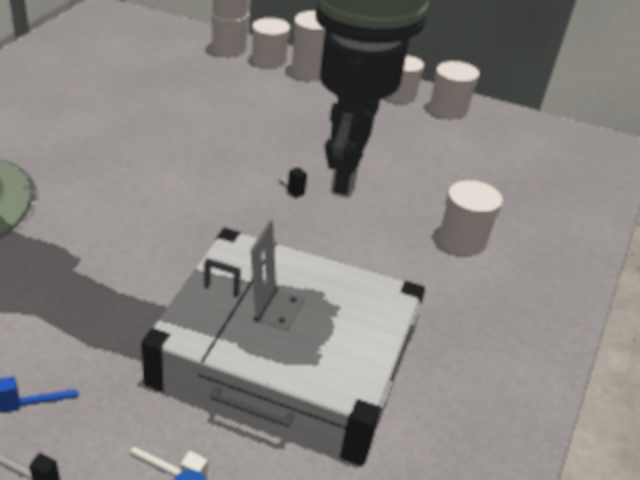

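The shut gripper stands behind the raised hasp, at picture (345,190), clear of it. Next I go down and push towards the staple.

```bash
python3 -m handwheel '[{"dx":0,"dy":-0.2,"dz":4.2,"wx":0,"wy":0,"wz":0,"claw":0},{"dx":0,"dy":0,"dz":4.2,"wx":0,"wy":0,"wz":0,"claw":0},{"dx":0,"dy":0,"dz":4.2,"wx":0,"wy":0,"wz":0,"claw":0},{"dx":-2,"dy":0,"dz":0,"wx":0,"wy":0,"wz":0,"claw":0},{"dx":-2,"dy":0,"dz":0,"wx":0,"wy":0,"wz":0,"claw":0},{"dx":-2,"dy":0,"dz":0,"wx":0,"wy":0,"wz":0,"claw":0},{"dx":-2,"dy":0,"dz":0,"wx":0,"wy":0,"wz":0,"claw":0},{"dx":-2,"dy":0,"dz":0,"wx":0,"wy":0,"wz":0,"claw":0}]' && python3 -m handwheel '[{"dx":-1.5,"dy":0,"dz":0,"wx":0,"wy":0,"wz":0,"claw":0},{"dx":-1.5,"dy":0,"dz":0,"wx":0,"wy":0,"wz":0,"claw":0},{"dx":-1,"dy":0,"dz":0,"wx":0,"wy":0,"wz":0,"claw":0},{"dx":0,"dy":0,"dz":0,"wx":0,"wy":0,"wz":0,"claw":0}]'; python3 -c "
from h import *
g=optics.grab_frame('scene');h=optics.grab_frame('side')
cv2.imwrite('pics/d.png',np.hstack([cv2.resize(g['frame'][120:300,280:440],(400,450)),cv2.resize(h['frame'][110:290,200:360],(400,450))]))"
```

```text
clock: 3.7
position: [0.5487, -0.0214, 0.1455]
tool_rot: [-3.142, -0.001, 0.152]
force: [0.7, 0.7, -1.7]
grip_width: 0.0001
finger_force: 0.5
clock: 4.2
position: [0.5093, -0.0274, 0.1454]
tool_rot: [3.142, -0.0, 0.15]
force: [0.9, -0.1, -0.4]
grip_width: -0.0
finger_force: 0.0
```

View pics/d.png

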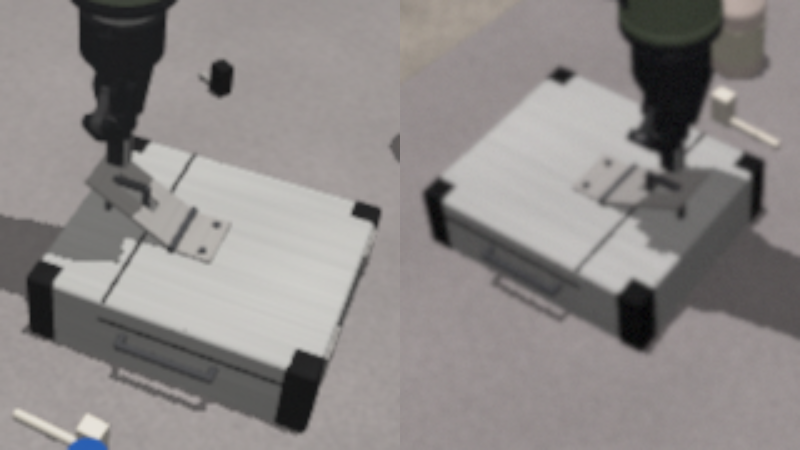

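The hasp is falling past the finger with the staple coming through its slot (left picture (130,195)). I will check it again while moving to the pin.

```bash
python3 -m handwheel '[{"dx":0,"dy":0,"dz":-5,"wx":0,"wy":0,"wz":0,"claw":0},{"dx":-0.5,"dy":5,"dz":0,"wx":0,"wy":0,"wz":0,"claw":60},{"dx":-0.5,"dy":5,"dz":0,"wx":0,"wy":0,"wz":0,"claw":60},{"dx":-0.5,"dy":5,"dz":0,"wx":0,"wy":0,"wz":0,"claw":60},{"dx":-0.5,"dy":5,"dz":0,"wx":0,"wy":0,"wz":0,"claw":60},{"dx":-0.5,"dy":5,"dz":0,"wx":0,"wy":0,"wz":0,"claw":60},{"dx":0,"dy":0,"dz":0,"wx":0,"wy":0,"wz":0.06,"claw":60}]'; python3 -c "
from h import *
go([.467,-.320,.16],.09)
g=optics.grab_frame('scene')
for m in optics.masks_of('hasp','scene')[:2]: print(m['p'],m['rect'])
h=optics.grab_frame('wrist')
print(np.round(-np.asarray(h['R']).T@h['t'],3),proj(h,[[.467,-.32,.042],[.387,-.327,.005]]))
cv2.imwrite('pics/e.png',np.hstack([cv2.resize(g['frame'][120:280,280:440],(400,400)),cv2.resize(h['frame'],(400,400))]))"
```

```text
clock: 5.18
position: [0.5216, -0.2824, 0.1948]
tool_rot: [3.14, 0.0, 0.084]
force: [0.1, 1.8, 0.2]
grip_width: 0.0513
finger_force: 0.0
clock 5.17 pos [ 0.522 -0.282  0.195] rot [3.14  0.    0.084] d cm [-5.76  3.28  3.49] w [ 0.001  0.001 -0.006] q [ 0.47  0.51 -0.11  1.72  0.07  0.91 -1.15]
0.55 [313.0, 192.2, 45.4, 24.6]
[ 0.588 -0.274  0.337] [[355.21561296 242.51525353]
 [349.90544186 292.62320091]]
```

View pics/e.png

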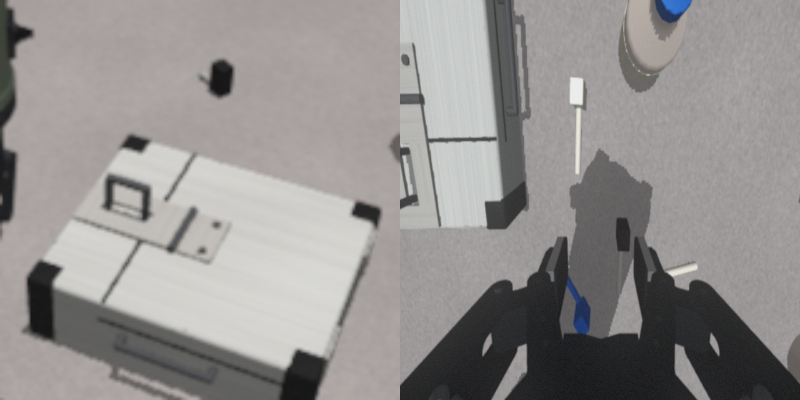

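The hasp lies flat with the staple through its slot. The wrist view shows the long pin's grip at about (357,235), within a few pixels of the prediction. I will go above it and look once more.

```bash
python3 -m handwheel '[{"dx":-2.9,"dy":1.65,"dz":0,"wx":0,"wy":0,"wz":0,"claw":45},{"dx":-2.9,"dy":1.65,"dz":2,"wx":0,"wy":0,"wz":0,"claw":45},{"dx":0,"dy":0,"dz":4,"wx":0,"wy":0,"wz":0,"claw":45},{"dx":0,"dy":0,"dz":4,"wx":0,"wy":0,"wz":0,"claw":45},{"dx":0,"dy":0,"dz":0,"wx":0,"wy":0,"wz":0,"claw":45}]'; python3 -c "
from h import *
go([.467,-.320,.011],.09)
h=optics.grab_frame('wrist')
print(proj(h,[[.467,-.32,.042],[.387,-.327,.005],[.455,-.321,.005]]).round())
cv2.imwrite('pics/f.png',h['frame'])"
```

```text
clock: 5.95
position: [0.4666, -0.3147, 0.0934]
tool_rot: [-3.139, 0.003, 0.092]
force: [-0.1, -0.3, 1.1]
grip_width: 0.0384
finger_force: 0.0
clock 5.95 pos [ 0.467 -0.315  0.093] rot [-3.139e+00  3.000e-03  9.200e-02] d cm [0.02 0.56 8.24] w [-0.003  0.003  0.002] q [ 0.56  0.61 -0.1   1.87  0.09  0.67 -1.07]
[[327. 220.]
 [325. 296.]
 [326. 219.]]
```

View pics/f.png

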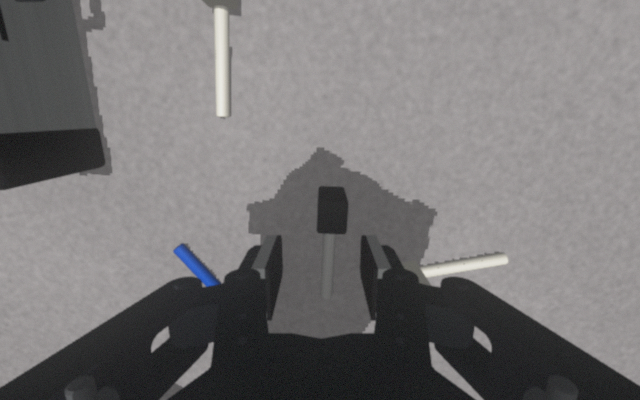

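The grip's top face is centred near (332,220), about 2 mm right of the prediction, and the shank points down the picture to (328,297). I add 0.15 cm in y, then go down and grip.

```bash
python3 -m handwheel '[{"dx":0,"dy":0.7,"dz":2.5,"wx":0,"wy":0,"wz":0,"claw":45},{"dx":0,"dy":0,"dz":3,"wx":0,"wy":0,"wz":0,"claw":45},{"dx":0,"dy":0,"dz":2.6,"wx":0,"wy":0,"wz":0,"claw":45},{"dx":0,"dy":0,"dz":0,"wx":0,"wy":0,"wz":0,"claw":45},{"dx":0,"dy":0,"dz":0,"wx":0,"wy":0,"wz":0,"claw":0},{"dx":0,"dy":0,"dz":0,"wx":0,"wy":0,"wz":0,"claw":0},{"dx":0,"dy":0,"dz":0,"wx":0,"wy":0,"wz":0,"claw":0},{"dx":0,"dy":0,"dz":0,"wx":0,"wy":0,"wz":0,"claw":0}]' 60
```

```text
clock: 7.0
position: [0.4691, -0.3237, 0.0163]
tool_rot: [3.14, -0.002, 0.09]
force: [-0.7, 1.1, 9.0]
grip_width: 0.0189
finger_force: 59.2
```

```bash
python3 -m handwheel '[{"dx":0,"dy":0,"dz":-3,"wx":0,"wy":0,"wz":0,"claw":0},{"dx":0,"dy":0,"dz":-5,"wx":0,"wy":0,"wz":0,"claw":0},{"dx":0,"dy":0,"dz":-5,"wx":0,"wy":0,"wz":0,"claw":0},{"dx":0,"dy":0,"dz":-5,"wx":0,"wy":0,"wz":0,"claw":0},{"dx":0,"dy":0,"dz":0,"wx":0,"wy":0,"wz":0,"claw":0}]'; python3 -c "
from h import *
go([.5,.15,.2],1.72)
g=optics.grab_frame('scene');h=optics.grab_frame('wrist')
p=proj(g,[monitor.observe()['position']])[0].astype(int);print(p);x,y=max(p[0]-64,0),max(p[1]-64,0)
cv2.imwrite('pics/g.png',np.hstack([cv2.resize(g['frame'][y:y+128,x:x+128],(400,400)),cv2.resize(h['frame'][150:350,220:420],(400,400))]))"
```

```text
clock: 7.62
position: [0.4697, -0.3242, 0.1994]
tool_rot: [3.137, -0.006, 0.09]
force: [-0.5, 0.9, -1.3]
grip_width: 0.0186
finger_force: 58.7
clock 7.62 pos [ 0.47  -0.324  0.199] rot [ 3.137 -0.006  0.09 ] d cm [  7.27 -46.96  -0.23] w [ 9.00e-03 -1.00e-03 -1.63e+00] q [ 0.58  0.47 -0.11  1.78  0.06  0.89 -1.04]
[230 243]
```

View pics/g.png

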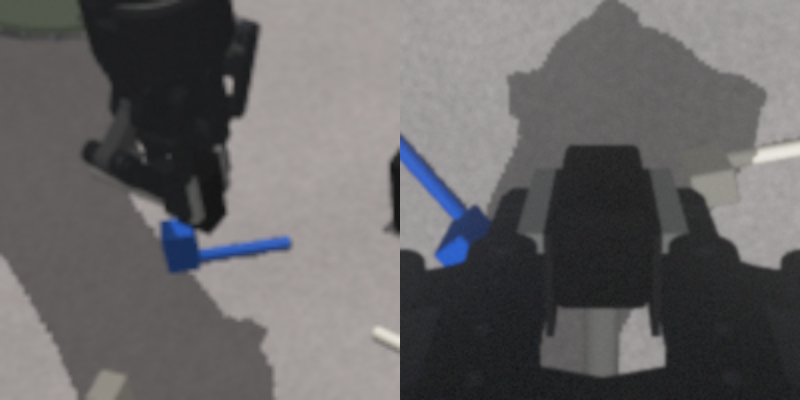

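The pin is held square between the pads, its shank pointing down the wrist picture from (600,310). I carry it over to the left of the case.

```bash
python3 -m handwheel '[{"dx":0.9,"dy":-5,"dz":0,"wx":0,"wy":0,"wz":-0.1,"claw":0},{"dx":1.5,"dy":-5,"dz":0,"wx":0,"wy":0,"wz":-0.1,"claw":0},{"dx":2,"dy":-4.8,"dz":0,"wx":0,"wy":0,"wz":-0.15,"claw":0},{"dx":2.5,"dy":-4.5,"dz":0,"wx":0,"wy":0,"wz":-0.15,"claw":0},{"dx":3,"dy":-4,"dz":0,"wx":0,"wy":0,"wz":-0.15,"claw":0},{"dx":3.5,"dy":-3.5,"dz":0,"wx":0,"wy":0,"wz":-0.15,"claw":0},{"dx":4,"dy":-3,"dz":0,"wx":0,"wy":0,"wz":-0.15,"claw":0},{"dx":4,"dy":-2,"dz":0,"wx":0,"wy":0,"wz":-0.15,"claw":0}]'; python3 -c "
from h import *
go([.5,.093,.2],1.72)"
```

```text
clock: 8.72
position: [0.4958, 0.0781, 0.1936]
tool_rot: [-3.14, 0.0, 1.195]
force: [0.7, -0.6, -0.2]
grip_width: 0.0189
finger_force: 58.7
clock 8.72 pos [0.496 0.078 0.194] rot [-3.14   0.     1.195] d cm [ 1.54 -0.16 -0.64] w [-0.001  0.    -0.525] q [ 0.09  0.41 -0.47  1.94  0.24  0.85 -0.88]
```

```bash
python3 -m handwheel '[{"dx":1.5,"dy":0,"dz":0,"wx":0,"wy":0,"wz":-0.175,"claw":0},{"dx":0,"dy":0,"dz":0,"wx":0,"wy":0,"wz":-0.175,"claw":0},{"dx":0,"dy":0,"dz":1,"wx":0,"wy":0,"wz":-0.175,"claw":0},{"dx":0,"dy":0,"dz":3,"wx":0,"wy":0,"wz":0,"claw":0},{"dx":0,"dy":0,"dz":0,"wx":0,"wy":0,"wz":0,"claw":0}]'; python3 -c "
from h import *
go([.5,.093,.105],1.72)
h=optics.grab_frame('wrist');g=optics.grab_frame('scene');d=optics.grab_frame('side')
s=monitor.observe();R=Ro.from_euler('xyz',s['tool_rot']).as_matrix()
# pin in tool frame: axis 11 mm beyond TCP, grip centre x -2mm
P=np.array([[-.084,0,.011],[-.014,0,.011],[-.014,-.01,-.026],[-.014,.01,-.026],[.010,-.01,-.026],[.010,.01,-.026],[.010,-.01,.016],[.010,.01,.016]])@R.T+s['position']
for n,q in (('w',h),('sc',g),('sd',d)): print(n,proj(q,P).round(1).tolist())
S=np.array([.5175,-.026]);u=np.array([.989,.149])
print('staple tops in wrist',proj(h,[[*(S-.023*u),.124],[*(S+.023*u),.124],[*(S-.017*u),.084]]).round().tolist())
A=h['frame'][100:400,170:470];c=proj(g,P[1:2])[0].astype(int);e=proj(d,P[1:2])[0].astype(int);print(c,e)
B=g['frame'][c[1]-40:c[1]+50,c[0]-60:c[0]+60];C=d['frame'][e[1]-40:e[1]+50,e[0]-60:e[0]+60]
cv2.imwrite('pics/i.png',np.hstack([cv2.resize(A,(400,400)),np.vstack([cv2.resize(B,(400,300)),cv2.resize(C,(400,300))])[:400]]) if 0 else np.vstack([cv2.resize(B,(800,600))[:300]*0+cv2.resize(B,(800,300)),np.hstack([cv2.resize(A,(400,300)),cv2.resize(C,(400,300))])]))"
```

```text
clock: 9.35
position: [0.5006, 0.09, 0.1524]
tool_rot: [-3.137, -0.0, 1.715]
force: [-0.0, 0.1, 0.1]
grip_width: 0.0188
finger_force: 58.8
clock 9.35 pos [0.501 0.09  0.152] rot [-3.137 -0.     1.715] d cm [0.31 0.   4.74] w [-0.005 -0.    -0.005] q [ 0.13  0.5  -0.57  1.95  0.37  0.8  -0.49]
w [[322.3, 374.5], [322.6, 266.6], [298.8, 307.9], [346.6, 308.1], [297.7, 255.1], [348.0, 255.2], [303.8, 220.7], [341.7, 220.9]]
sc [[336.3, 178.1], [345.9, 162.4], [342.9, 149.7], [350.4, 151.5], [346.1, 144.7], [353.5, 146.5], [345.3, 158.0], [352.5, 159.7]]
sd [[298.0, 184.2], [282.6, 202.3], [285.4, 193.6], [278.3, 190.4], [279.8, 200.1], [272.6, 196.9], [280.7, 211.8], [273.7, 208.5]]
staple tops in wrist [[286.0, 392.0], [354.0, 392.0], [299.0, 349.0]]
[345 162] [282 202]
```

View pics/i.png

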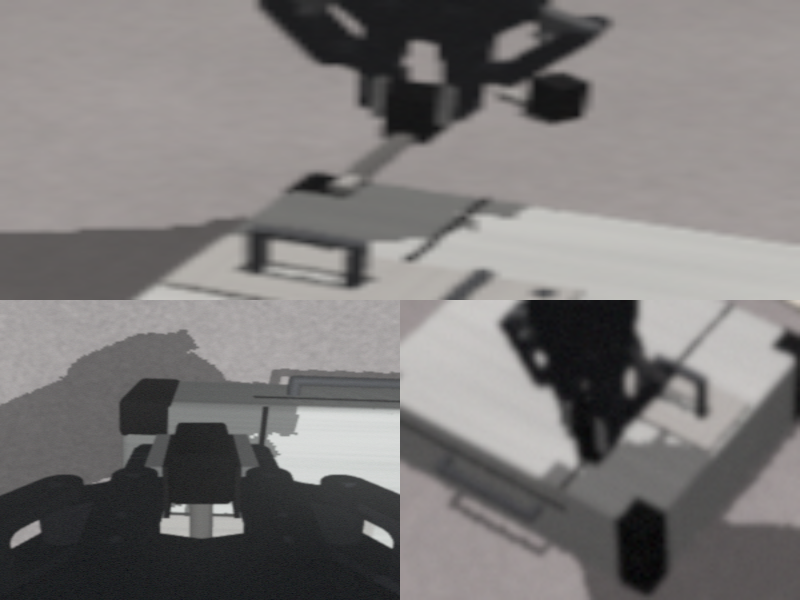

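The pin tip shows in the scene camera at (336.3,177.2), against a prediction of (336.3,178.1). So the held-pin model is good to about 1 mm, and the pin is lined up with the loop. I lower it and start the push.

```bash
python3 -m handwheel '[{"dx":0,"dy":0,"dz":2,"wx":0,"wy":0,"wz":0,"claw":0},{"dx":0,"dy":0,"dz":2,"wx":0,"wy":0,"wz":0,"claw":0},{"dx":0,"dy":0,"dz":0.7,"wx":0,"wy":0,"wz":0,"claw":0},{"dx":0,"dy":0,"dz":0,"wx":0,"wy":0,"wz":0,"claw":0},{"dx":-1.5,"dy":0,"dz":0,"wx":0,"wy":0,"wz":0,"claw":0},{"dx":-1,"dy":0,"dz":0,"wx":0,"wy":0,"wz":0,"claw":0},{"dx":0,"dy":0,"dz":0,"wx":0,"wy":0,"wz":0,"claw":0}]'
cat >> h.py <<'E'
def rel():
    s=monitor.observe();d=np.array(s["position"][:2])-[.5175,-.026];u=np.array([.989,.149]);v=np.array([-.149,.989])
    print("lateral",(d@u).round(4),"k",(d@v-.028).round(4),"axis z",round(s["position"][2]-.011,4),"yaw",round(s["tool_rot"][2],3))
E
python3 -c "
from h import *
rel()
h=optics.grab_frame('scene');cv2.imwrite('pics/j.png',cv2.resize(h['frame'][150:230,290:390],(800,600),interpolation=cv2.INTER_CUBIC))"
```

```text
clock: 10.38
position: [0.506, 0.0642, 0.1076]
tool_rot: [3.141, 0.0, 1.713]
force: [-0.5, -0.1, -0.3]
grip_width: 0.0189
finger_force: 58.8
lateral 0.0021 k 0.0629 axis z 0.0966 yaw 1.713
```

View pics/j.png

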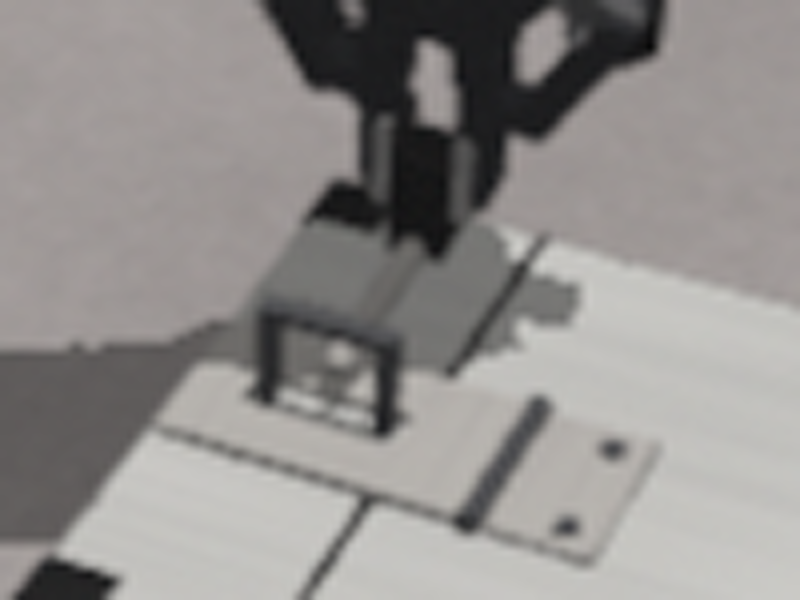

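The tip shows in the middle of the loop's opening at (343,353). I push on by 6.2 cm, with 2 mm corrections sideways and down.

```bash
python3 -m handwheel '[{"dx":-1,"dy":-0.15,"dz":0.2,"wx":0,"wy":0,"wz":0,"claw":0},{"dx":-1,"dy":0,"dz":0,"wx":0,"wy":0,"wz":0,"claw":0},{"dx":-1,"dy":0,"dz":0,"wx":0,"wy":0,"wz":0,"claw":0},{"dx":-1,"dy":0,"dz":0,"wx":0,"wy":0,"wz":0,"claw":0},{"dx":-1,"dy":0,"dz":0,"wx":0,"wy":0,"wz":0,"claw":0},{"dx":-1,"dy":0,"dz":0,"wx":0,"wy":0,"wz":0,"claw":0},{"dx":-0.2,"dy":0,"dz":0,"wx":0,"wy":0,"wz":0,"claw":0},{"dx":0,"dy":0,"dz":0,"wx":0,"wy":0,"wz":0,"claw":0}]'; python3 -c "
from h import *
rel()"
```

```text
clock: 11.42
position: [0.5131, 0.0041, 0.1053]
tool_rot: [3.142, -0.0, 1.715]
force: [0.2, -0.1, -0.5]
grip_width: 0.019
finger_force: 58.8
lateral 0.0002 k 0.0024 axis z 0.0943 yaw 1.715
```

```bash
python3 -m handwheel '[{"dx":0,"dy":0,"dz":0.2,"wx":0,"wy":0,"wz":0,"claw":0},{"dx":0,"dy":0,"dz":0.15,"wx":0,"wy":0,"wz":0,"claw":0},{"dx":0,"dy":0,"dz":0,"wx":0,"wy":0,"wz":0,"claw":0},{"dx":0,"dy":0,"dz":0,"wx":0,"wy":0,"wz":0,"claw":50},{"dx":0,"dy":0,"dz":0,"wx":0,"wy":0,"wz":0,"claw":50},{"dx":0,"dy":0,"dz":0,"wx":0,"wy":0,"wz":0,"claw":50},{"dx":0,"dy":0,"dz":0,"wx":0,"wy":0,"wz":0,"claw":50}]' 20 && python3 -m handwheel '[{"dx":0,"dy":0,"dz":-1,"wx":0,"wy":0,"wz":0,"claw":50},{"dx":0,"dy":0,"dz":-2,"wx":0,"wy":0,"wz":0,"claw":50},{"dx":0,"dy":0,"dz":-4,"wx":0,"wy":0,"wz":0,"claw":50},{"dx":0,"dy":0,"dz":-5,"wx":0,"wy":0,"wz":0,"claw":50},{"dx":0,"dy":0,"dz":0,"wx":0,"wy":0,"wz":0,"claw":50}]'; python3 -c "
from h import *
h=optics.grab_frame('scene');d=optics.grab_frame('side')
# expected pin at k=.0024 resting
S=np.array([.5175,-.026]);v=np.array([-.149,.989]);
P=[[*(S+q*v),z] for q,z in ((.0024-.056,.089),(.0164,.089),(.0404,.126))]
print(proj(h,P).round(1).tolist(),proj(d,P).round(1).tolist())
cv2.imwrite('pics/k.png',np.hstack([cv2.resize(h['frame'][150:250,290:390],(400,400),interpolation=cv2.INTER_CUBIC),cv2.resize(d['frame'][140:240,250:350],(400,400),interpolation=cv2.INTER_CUBIC)]))"
```

```text
clock: 12.3
position: [0.5131, 0.0039, 0.1018]
tool_rot: [-3.142, 0.0, 1.715]
force: [0.3, -0.9, -0.2]
grip_width: 0.0428
finger_force: 0.0
clock: 12.92
position: [0.5146, 0.0042, 0.2256]
tool_rot: [3.136, 0.001, 1.715]
force: [0.9, -0.0, -0.6]
grip_width: 0.0433
finger_force: 0.0
[[322.1, 216.8], [332.5, 198.7], [336.3, 181.9]] [[316.3, 178.1], [302.6, 194.9], [297.4, 191.1]]
```

View pics/k.png

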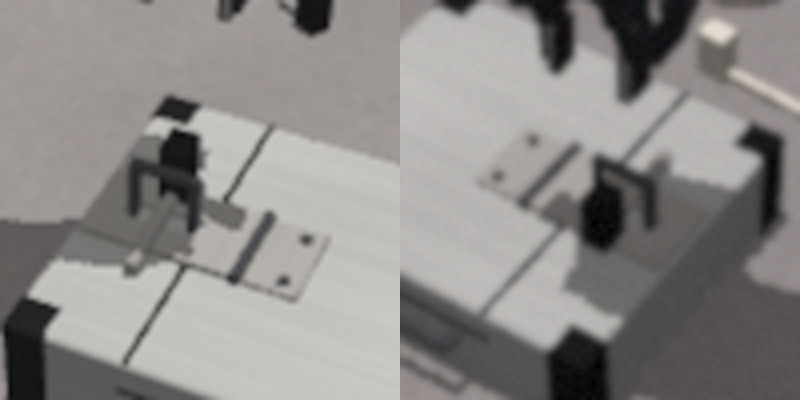

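The pin lies through the loop. Its tip is at scene (323,217.5), against an expected (322,217), the grip is close to the loop, the hasp is flat and the gripper is well clear.

```bash
python3 -c "
from workcell import job_done
print(job_done())"
```

```text
the job is handed in; nothing more can be done
None
```

The hasp is shut over the staple, the long pin is through the loop about 2 mm from centre and let go, the short pin was left alone, and the job is handed in (no verdict was returned).

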